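# Clamp the red stations of the inspection fixture

### The job

In the row of four toggle clamps on the inspection fixture, the two with red grips stand open over their brass parts: swing each red handle up and over towards its part until it is fully home, so that the arm holds the part down. Leave both blue-gripped clamps exactly as they stand, the open one open and the shut one shut, and don't knock them on the way.

Things in the scene. Friction and masses are not known exactly. Their poses are not given: they have to be found in the camera images.
- red_a_tip (a point): First red-gripped clamp, open; four clamps stand in a row, 52 mm apart, in any order. Point: middle of the end of its grip (16 wide, 14 thick, 47 long). z: out along the lever from the hinge, which is 85 mm back and 115 mm over the granite. y: hinge axis, along the row. -x: the way to swing, to its nest and brass part (52 mm from the hinge). Behind the lever (+x) is clear for 60 mm, down to 60 mm high.
- red_a (a joint): First red lever, rad: 0 fully open (leaning 29 deg from vertical, away from its nest, hold-down arm up); grows as it swings towards the nest; 0.9 at the fixed stop (23 deg past vertical, arm level, rubber foot on the brass part). Starts 0 to 0.15. Stays where left: friction only, 2 to 6 N; push its grip 50 to 65 mm above the hinge.
- red_b_tip (a point): Second red-gripped clamp, open over a brass part. Point, axes and build as for the first red clamp: lever 85 mm, hinge 115 mm over the granite.
- red_b (a joint): Second red lever, rad: 0 fully open (leaning 29 deg from vertical, away from its nest, hold-down arm up); grows as it swings towards the nest; 0.9 at the fixed stop (23 deg past vertical, arm level, rubber foot on the brass part). Starts 0 to 0.15. Stays where left: friction only, 2 to 6 N; push its grip 50 to 65 mm above the hinge.
- blue_open_tip (a point): Blue-gripped clamp standing open over an empty nest (dark block, 36 mm square); stays as it is. Point, axes and build as for the first red clamp: lever 85 mm, hinge 115 mm over the granite.
- blue_shut_tip (a point): Blue-gripped clamp already shut on a brass part, lever leaning the other way; stays as it is. Point, axes and build as for the first red clamp: lever 85 mm, hinge 115 mm over the granite.

How it is judged:
At the end, for the whole second after the job is handed in: Both red levers are at 0.72 rad or more of their 0.9 rad travel (within about 10 degrees of the stop) and at rest, and each blue grip's end is within 12 mm of where it started (value of joint each of red_a, red_b above 0.72 rad and velocity of joint red_a between -0.05 and 0.05 rad/s and velocity of joint red_b between -0.05 and 0.05 rad/s and not (distance of blue_open_tip from where it was at the start of the episode above 0.012 m) and not (distance of blue_shut_tip from where it was at the start of the episode above 0.012 m)); the robot touches nothing.
It fails at once if the open blue clamp was disturbed (its grip's end moved more than 12 mm) (distance of blue_open_tip from where it was at the start of the episode above 0.012 m).
It fails at once if the shut blue clamp was disturbed (its grip's end moved more than 12 mm) (distance of blue_shut_tip from where it was at the start of the episode above 0.012 m).
It also fails if it takes over 32 s, if anything falls off the work surface, if the arm or the gripper's body presses on something with over 40 N, if the wrist force passes 120 N, or if a joint passes its speed limit or range.

### The arm

A 6-joint arm with a two-finger parallel gripper is mounted at the origin on the work surface. World frame = base frame: x ahead of the robot, y to its left, z up, the work surface at z = 0. Lengths are in m, angles in rad, forces in N, time in s.
With the tool pointing down it reaches from about 0.35 to 0.85 m from the base axis. Payload 8.1 kg.
Tool frame: the origin (TCP) lies midway between the tips of the shut fingers; the grasp point (between the pads) lies 19 mm behind it; z points along the fingers, y is the line along which they close (so a half turn about z gives the same grasp; the last joint's range is limited). The gripper opens to 85 mm and grips with 20 to 120 N. Pads are 22 mm wide; open, the fingers measure 114 mm over their backs; the gripper's body (76 mm by 85 mm) begins 54 mm behind the grasp point. The pads swing forward as they close: fully open they stand 13 mm farther back than shut.
Start: joints at [-1.223, 0.13, 1.488, -0, 1.523, -0.085], TCP at [0.252, -0.545, 0.231] pointing down, gripper open.
Joint ranges: [-2.96, 2.96], [-0.89, 2.26], [0.02, 2.5], [-1.34, 4.48], [0, 2.73], [-2.66, 2.66]. Speed limits (rad/s): [2.39, 2.39, 2.79, 3.14, 3.14, 3.14].

### API

Orientations are given as a rotation vector (axis times angle).
In Python, from workcell import robot gives the robot as it stands.
- The arm moves only by the tool servo_tool, never from a script. Its argument "targets" is a list of rows, each a list of 2 entries, a list of its own where there are three numbers: the shift along the tool's x, y, z in m, then the turn, a rotation vector about the tool's x, y, z in rad. In form: [[[tx, ty, tz], [rx, ry, rz]], ...]. A call has 1 to 12 rows; each row is the pose to reach, as a shift and turn from the pose commanded when the call began, along the tool's axes at that moment; what a row does not reach only later rows make up. A row lasts 1/12 s, in which the tool goes at most 41.7 mm and 7.16 degrees, less where a joint would pass 70% of its speed; a pose out of reach is approached as far as the arm can. A call with a gripper value outside its range is refused whole. "claw" is the opening, from -1 (shut) to 1 (fully open), so that 0 is half open, set as the call begins (left out, the last holds). The fingers move at their own pace and stop on an object; "force" is the grip in N (left out, the last holds). Time passes only in rows, so rows that repeat a pose let the fingers close. It gives the time, the measured TCP pose, the force, the opening and the grip force at its end, in the units of the state.
- robot.sense(): the state, without advancing time (a new reading comes with each control period).
- robot.snapshot(name): name is "side" or "top"; returns a dict with "image" (400x640x3 uint8, red, green, blue), "K" (3x3 intrinsics, pixels), "rvec" (rotation vector, rad) and "tvec" (3), from world to camera coordinates, as OpenCV has them. Camera axes: x right, y down, z forward; pixel columns grow to the right and rows downward; lengths in m; the calibration is good to about 2 mm. A picture is of the moment at which its call begins. There is no depth.
- robot.finish_job(): hands the job in; it is judged then, once.
Trained networks look in the newest picture that a camera, given by its name, has taken for a name from the list of things; names that differ only in an ending like _2 or _b are one class to them, and where a whole thing is asked for, a point or a joint stands for the part that bears it (a point fixed in the world has none). Each returns a list of dicts, best first, with "p" (0 to 1); they miss things now and then, are a little off and sometimes report something else, mostly with a low value. They report only what shows in the picture. A call takes as long as a camera call.
- robot.find_in(camera, query): "box" ([centre column, centre row, width, height] as shares, 0 to 1, of the picture: columns of its width, rows of its height, round what is visible of it).
- robot.tip_of(camera, query): "centre" ([column, row] as shares, 0 to 1, of the picture: columns of its width, rows of its height: a listed point, or the origin of a listed thing).
The state is a dict: "time_s": time; "joint_pos": joint angles; "qvel": joint speeds; "joint_torque": joint torques, N m; "tcp_pos": TCP position; "tool_rot": TCP orientation; "wrist_force": force on the tool from outside, world axes, zero at the start; "wrist_torque": the same for the moment, N m; "opening": finger opening in m; "grasp_force": force on a finger pad.
Only numpy, scipy, OpenCV 4.12 (cv2) and the standard library are available. Lean on these libraries where they do the work, as an engineer would, in place of code of your own. Each camera call takes 0.05 s, during which the arm holds its last target. There are 200 camera calls.

## Working session

There is one attempt and no reset: what is moved stays moved. The work goes in short steps, Python scripts to look and compute and a tool call to move; the robot and the scene stay as the last step left them, time stands still between calls to the robot, and variables do not carry over. Pictures are saved under pics/ and viewed, at most 10 in all, crops included, and the job is handed in when it is done.

Besides the shell and the picture viewer there is one more tool, called after ">>>" as name([rows], argument=value, ...), one row to a line, values as JSON. servo_tool: Moves the arm, as the interface text tells. Its arguments: {"type":"object","properties":{"targets":{"type":"array"},"claw":{"type":"number"},"force":{"type":"number"}},"required":["targets"]}

```bash
mkdir -p pics
cat > h.py <<'E'
import numpy as np, cv2
from workcell import robot
def snap(cam,name=None):
    s=robot.snapshot(cam)
    if name: cv2.imwrite(f'pics/{name}.png',s['image'][:,:,::-1])
    return s
def tri(sa,pa,sb,pb):
    P=[s['K']@np.c_[cv2.Rodrigues(np.array(s['rvec'],float))[0],np.array(s['tvec'],float)] for s in (sa,sb)]
    X=cv2.triangulatePoints(P[0],P[1],np.array(pa,float).reshape(2,1),np.array(pb,float).reshape(2,1))
    return X[:3,0]/X[3,0]
def proj(s,X):
    return cv2.projectPoints(np.array(X,float).reshape(-1,1,3),np.array(s['rvec'],float),np.array(s['tvec'],float),s['K'],None)[0].reshape(-1,2)
E
python3 - <<'E'
from h import *
np.set_printoptions(precision=4,suppress=True)
for c in('side','top'):
    s=snap(c,c+'0')
    R=cv2.Rodrigues(np.array(s['rvec'],float))[0];print(c,'pos',-R.T@s['tvec'],'fwd',R[2])
    for q in('red_a_tip','blue_open_tip','blue_shut_tip'):
        for d in robot.tip_of(c,q): print(q,np.array(d['centre'])*[640,400],round(d['p'],2))
s=robot.sense();print(s['time_s'],s['tcp_pos'],s['tool_rot'])
E
```

```text
side pos [ 0.2101 -0.3162  0.6139] fwd [ 0.5419  0.5618 -0.6251]
red_a_tip [341.504 226.   ] 0.95
blue_open_tip [302.272 203.8  ] 0.91
blue_shut_tip [294.784 234.   ] 0.83
top pos [0.433  0.0555 0.8333] fwd [ 0.2254 -0.0052 -0.9743]
red_a_tip [357.184 212.68 ] 0.9
blue_open_tip [295.104 213.8  ] 0.95
blue_shut_tip [326.784 252.88 ] 0.74
0.4 [ 0.2516 -0.5446  0.2311] [-3.068  -0.6744  0.0001]
```

```bash
ls pics
```

```text
side0.png
top0.png
```

View pics/side0.png

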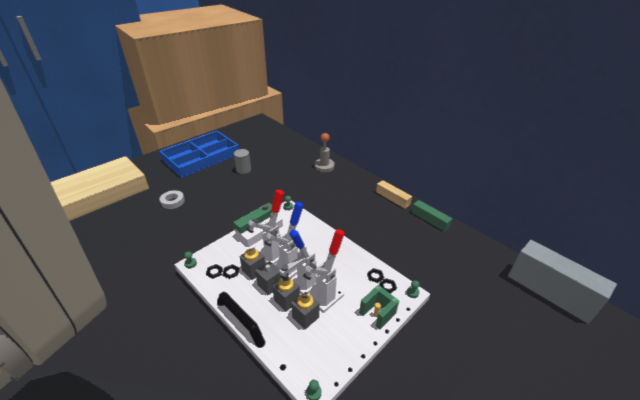

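View pics/top0.png

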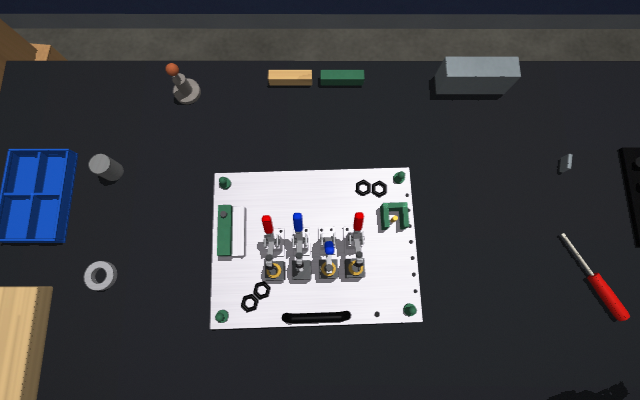

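The row from left to right is red (side 278,192; top 267,217), blue open (297,204; 297,214), blue shut (295,234; 328,247) and red (338,231; 358,213). The nests are on the robot side.

Run:
```python
from h import *
np.set_printoptions(precision=4,suppress=True)
a=snap('side');b=snap('top')
for n,p,q in [('redR',(341.5,230.5),(358.5,212.7)),('redL',(279.5,191),(266.5,216)),('bopen',(299,203),(297,213.5)),('bshut',(294.8,232),(328,248))]:
    X=tri(a,p,b,q);print(n,X,proj(a,X)-p,proj(b,X)-q)
# crops
def crop(s,c,w,h,k,n):
    x,y=c;im=s['image'][y-h//2:y+h//2,x-w//2:x+w//2,::-1]
    return cv2.resize(im,None,fx=k,fy=k,interpolation=cv2.INTER_CUBIC)
A=crop(a,(300,255),130,150,4,'');B=crop(b,(315,240),130,100,6,'')
cv2.imwrite('pics/a1.png',A);cv2.imwrite('pics/b1.png',B)
```

```text
redR [ 0.5504 -0.0138  0.1905] [[-0.087   0.0193]] [[ 0.0468 -0.0641]]
redL [0.5428 0.1413 0.1925] [[ 1.2102 -0.2039]] [[-0.6706  1.0452]]
bopen [0.5477 0.0904 0.1904] [[ 1.0053 -0.1885]] [[-0.5524  0.8265]]
bshut [0.4914 0.0381 0.1888] [[ 0.1917 -0.0325]] [[-0.0967  0.1464]]
```

View pics/a1.png

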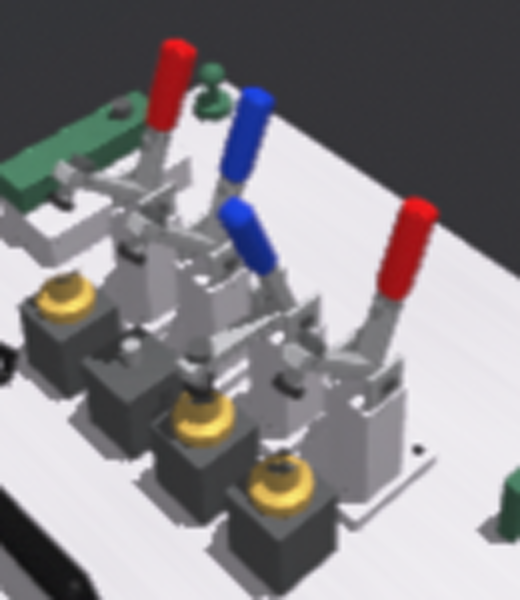

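View pics/b1.png

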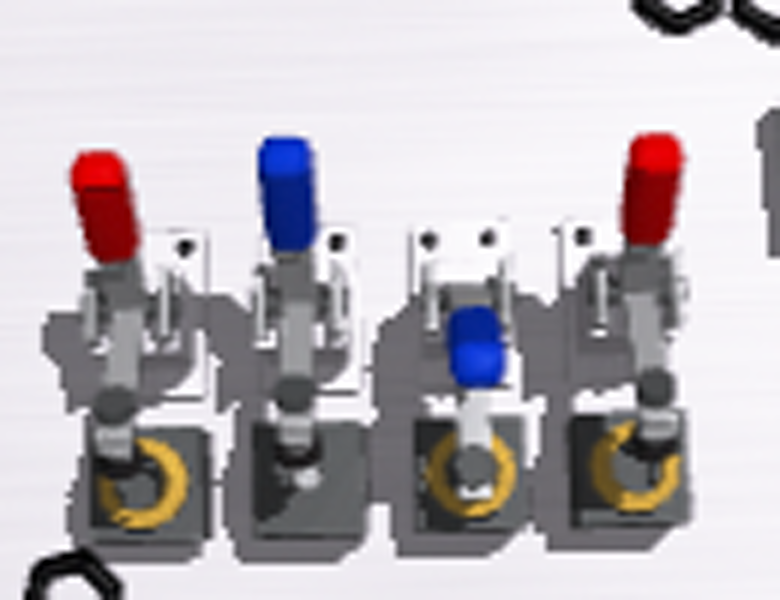

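>>> servo_tool([
  [[0.034,-0.021,0],[0,0,0.04]],
  [[0.068,-0.042,0],[0,0,0.08]],
  [[0.102,-0.063,0],[0,0,0.12]],
  [[0.136,-0.084,0],[0,0,0.16]],
  [[0.17,-0.105,0],[0,0,0.2]],
  [[0.204,-0.126,0],[0,0,0.24]],
  [[0.238,-0.147,0],[0,0,0.28]],
  [[0.272,-0.168,0],[0,0,0.32]],
  [[0.306,-0.189,0],[0,0,0.36]],
  [[0.34,-0.21,0],[0,0,0.4]],
  [[0.374,-0.231,0],[0,0,0.433]],
  [[0.374,-0.231,0],[0,0,0.433]],
], claw=-1)

```text
time_s: 1.5
tcp_pos: [0.4973, -0.1722, 0.2316]
tool_rot: [-3.139, -0.005, -0.003]
wrist_force: [-0.3, -0.8, -0.2]
opening: 0.0003
grasp_force: 0.0
```

>>> servo_tool([
  [[0.03,-0.02,0],[0,0,0]],
  [[0.06,-0.04,0],[0,0,0]],
  [[0.09,-0.06,0],[0,0,0]],
  [[0.108,-0.09,0],[0,0,0]],
  [[0.108,-0.125,0],[0,0,0]],
  [[0.108,-0.158,0],[0,0,0]],
  [[0.108,-0.158,0],[0,0,0]],
  [[0.108,-0.158,0],[0,0,0]],
])

```text
time_s: 2.17
tcp_pos: [0.6023, -0.0184, 0.2312]
tool_rot: [3.142, 0.005, -0.0]
wrist_force: [-0.3, -0.7, -0.0]
opening: -0.0001
grasp_force: 0.0
```

Run:
```python
from h import *
a=snap('side');b=snap('top')
t=robot.sense()['tcp_pos'];print(t,proj(a,t),proj(b,t))
A=a['image'][140:340,200:430,::-1];B=b['image'][130:330,200:430,::-1]
cv2.imwrite('pics/c.png',cv2.resize(np.vstack([A,B]),None,fx=1.5,fy=1.5) if 0 else cv2.resize(np.hstack([A,B]),None,fx=1.7,fy=1.7))
```

```text
[ 0.60232141 -0.02066525  0.23136424] [[366.93537678 200.67493461]] [[364.66714928 176.21477655]]
```

View pics/c.png

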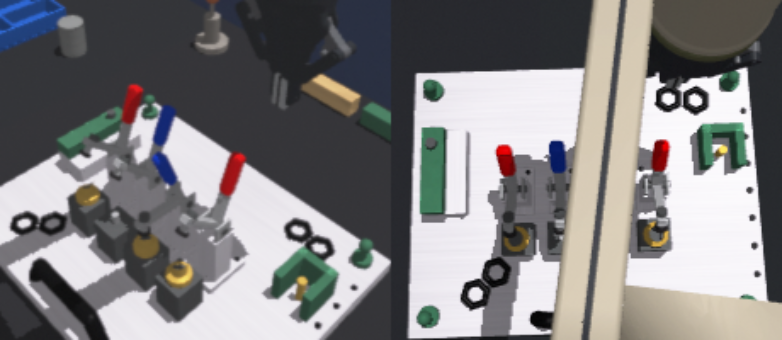

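The side view shows the shut fingertips at about (366,200), behind the right red lever and matching the predicted position. Next I'll descend and push.

>>> servo_tool([
  [[0,-0.005,0.02],[0,0,0]],
  [[0,-0.005,0.045],[0,0,0]],
  [[0,-0.005,0.063],[0,0,0]],
  [[0,-0.005,0.063],[0,0,0]],
  [[-0.012,-0.005,0.063],[0,0,0]],
  [[-0.022,-0.005,0.063],[0,0,0]],
  [[-0.03,-0.005,0.063],[0,0,0]],
  [[-0.037,-0.005,0.063],[0,0,0]],
  [[-0.044,-0.005,0.063],[0,0,0]],
  [[-0.051,-0.005,0.063],[0,0,0]],
  [[-0.058,-0.005,0.063],[0,0,0]],
  [[-0.064,-0.005,0.063],[0,0,0]],
])

```text
time_s: 3.27
tcp_pos: [0.5379, -0.0152, 0.1687]
tool_rot: [3.141, -0.0, 0.001]
wrist_force: [2.3, -1.2, 1.6]
opening: -0.0001
grasp_force: 0.7
```

>>> servo_tool([
  [[-0.005,0,0],[0,0,0]],
  [[-0.01,0,0],[0,0,0]],
  [[-0.015,0,0],[0,0,0]],
  [[-0.02,0,0],[0,0,0]],
  [[-0.024,0,0],[0,0,0]],
  [[-0.024,0,0],[0,0,0]],
])

```text
time_s: 3.77
tcp_pos: [0.5133, -0.015, 0.1679]
tool_rot: [-3.141, 0.0, 0.002]
wrist_force: [-0.0, 0.6, -0.5]
opening: 0.0001
grasp_force: 0.0
```

Run:
```python
from h import *
a=snap('side','d0')
cv2.imwrite('pics/d.png',cv2.resize(a['image'][140:340,220:420,::-1],None,fx=3,fy=3))
s=robot.sense();print(s['wrist_force'],s['tcp_pos'])
```

```text
[ 0.35936877 -0.0718345   0.31737625] [ 0.51361958 -0.01498277  0.16796866]
```

View pics/d.png

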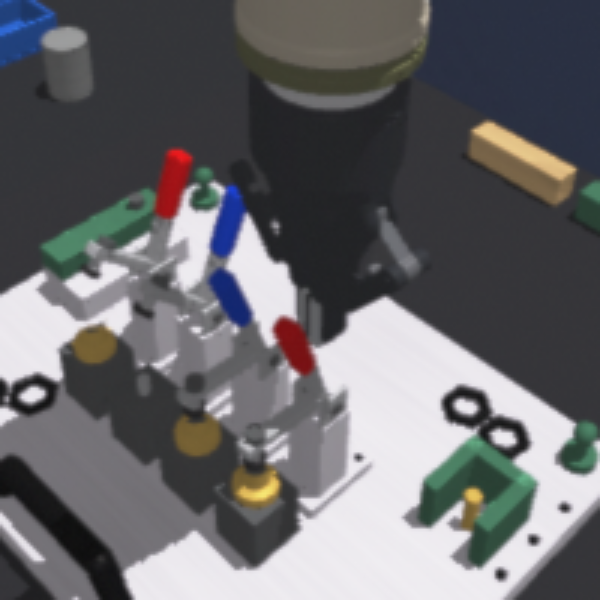

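The right red grip (crop 295,345) now leans almost like the shut blue one, with its foot close to the brass. I'll push until the stop is felt.

>>> servo_tool([
  [[-0.003,0,0],[0,0,0]],
  [[-0.006,0,0],[0,0,0]],
  [[-0.006,0,0],[0,0,0]],
])

```text
time_s: 4.07
tcp_pos: [0.5094, -0.015, 0.1688]
tool_rot: [-3.141, 0.0, -0.005]
wrist_force: [6.1, 0.5, -1.3]
opening: -0.0002
grasp_force: 2.6
```

>>> servo_tool([
  [[-0.002,0,0],[0,0,0]],
  [[-0.003,0,0],[0,0,0]],
  [[-0.003,0,0],[0,0,0]],
])

```text
time_s: 4.32
tcp_pos: [0.5087, -0.015, 0.1698]
tool_rot: [-3.142, 0.0, -0.013]
wrist_force: [16.0, 1.7, -4.5]
opening: -0.0001
grasp_force: 6.5
```

Stop felt (16 N, no more movement). Backing off and going over to the left red.

>>> servo_tool([
  [[0.03,0,0],[0,0,0]],
  [[0.065,0,0],[0,0,0]],
  [[0.1,0,-0.02],[0,0,0]],
  [[0.1,0,-0.05],[0,0,0]],
  [[0.1,-0.03,-0.055],[0,0,0]],
  [[0.1,-0.065,-0.055],[0,0,0]],
  [[0.1,-0.1,-0.055],[0,0,0]],
  [[0.1,-0.135,-0.055],[0,0,0]],
  [[0.1,-0.156,-0.055],[0,0,0]],
  [[0.1,-0.156,-0.055],[0,0,0]],
  [[0.1,-0.156,-0.055],[0,0,0]],
])

```text
time_s: 5.23
tcp_pos: [0.6048, 0.142, 0.2229]
tool_rot: [3.141, 0.004, -0.002]
wrist_force: [1.1, 0.1, -0.4]
opening: 0.0004
grasp_force: 0.0
```

>>> servo_tool([
  [[0,0,0.03],[0,0,0]],
  [[0,0,0.055],[0,0,0]],
  [[0,0,0.055],[0,0,0]],
  [[-0.012,0,0.055],[0,0,0]],
  [[-0.024,0,0.055],[0,0,0]],
  [[-0.034,0,0.055],[0,0,0]],
  [[-0.042,0,0.055],[0,0,0]],
  [[-0.049,0,0.055],[0,0,0]],
  [[-0.056,0,0.055],[0,0,0]],
  [[-0.063,0,0.055],[0,0,0]],
  [[-0.07,0,0.055],[0,0,0]],
  [[-0.076,0,0.055],[0,0,0]],
])

```text
time_s: 6.23
tcp_pos: [0.5289, 0.1408, 0.1686]
tool_rot: [-3.142, 0.0, -0.001]
wrist_force: [1.6, -0.6, 0.2]
opening: 0.0001
grasp_force: 0.7
```

>>> servo_tool([
  [[-0.005,0,0],[0,0,0]],
  [[-0.01,0,0],[0,0,0]],
  [[-0.014,0,0],[0,0,0]],
  [[-0.017,0,0],[0,0,0]],
  [[-0.02,0,0],[0,0,0]],
  [[-0.02,0,0],[0,0,0]],
])

```text
time_s: 6.73
tcp_pos: [0.5086, 0.141, 0.168]
tool_rot: [-3.142, 0.0, 0.001]
wrist_force: [-0.9, -0.2, 0.3]
opening: -0.0002
grasp_force: 0.0
```

>>> servo_tool([
  [[-0.003,0,0],[0,0,0]],
  [[-0.006,0,0],[0,0,0]],
  [[-0.006,0,0],[0,0,0]],
])

```text
time_s: 6.98
tcp_pos: [0.5046, 0.141, 0.1689]
tool_rot: [-3.141, 0.0, -0.006]
wrist_force: [6.1, 0.2, -2.5]
opening: -0.0002
grasp_force: 2.8
```

>>> servo_tool([
  [[-0.002,0,0],[0,0,0]],
  [[-0.004,0,0],[0,0,0]],
  [[-0.004,0,0],[0,0,0]],
])

```text
time_s: 7.23
tcp_pos: [0.5035, 0.1411, 0.1703]
tool_rot: [-3.14, 0.001, -0.016]
wrist_force: [18.9, 0.9, -4.5]
opening: -0.0
grasp_force: 7.9
```

Stop felt here too. Retreating and checking.

>>> servo_tool([
  [[0.03,0,0],[0,0,0]],
  [[0.065,0,0],[0,0,0]],
  [[0.1,0,0],[0,0,0]],
  [[0.11,0,-0.03],[0,0,0]],
  [[0.11,0,-0.07],[0,0,0]],
  [[0.12,-0.04,-0.08],[0,0,0]],
  [[0.12,-0.08,-0.08],[0,0,0]],
  [[0.12,-0.12,-0.08],[0,0,0]],
  [[0.12,-0.12,-0.08],[0,0,0]],
  [[0.12,-0.12,-0.08],[0,0,0]],
])

```text
time_s: 8.07
tcp_pos: [0.6184, 0.2633, 0.2475]
tool_rot: [3.141, 0.005, -0.002]
wrist_force: [0.3, 0.3, -0.0]
opening: -0.0
grasp_force: 0.0
```

Run:
```python
from h import *
a=snap('side');b=snap('top')
cv2.imwrite('pics/e.png',cv2.resize(np.hstack([a['image'][150:350,220:380,::-1],b['image'][150:350,230:390,::-1]]),None,fx=2.4,fy=2.4))
```

```text
(no output)
```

View pics/e.png

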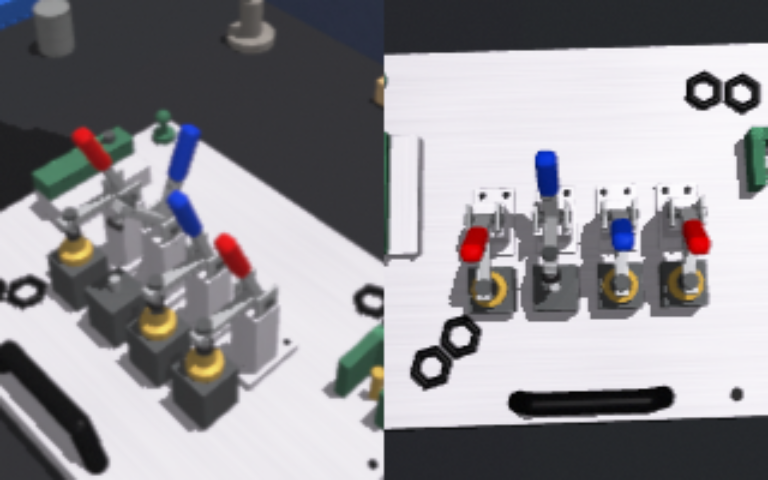

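The picture shows both red levers shut, with their feet on the brass: the grips are at about (92,148) and (232,255) in the side crop, parallel to the shut blue one at (184,213). The open blue lever still stands open at (185,152).

```bash
python3 -c "
from workcell import robot
print(robot.finish_job())"
```

```text
the job is handed in; nothing more can be done
None
```

Both red clamps are swung home against their stops with their feet on the brass parts. Both blue clamps look unmoved in the final pictures, and the job is handed in, though no verdict came back.

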